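Lock the hold-down bar of the harness test jig with its linch pin

ROBOT

A 7-joint arm with a two-finger parallel gripper is mounted at the origin on the work surface. World frame = base frame: x ahead of the robot, y to its left, z up, the work surface at z = 0. Lengths are in mm, angles in rad, forces in N, time in s.
With the tool pointing down it reaches from about 400 to 875 mm from the base axis. Payload 4.4 kg.
Tool frame: the origin (TCP) lies between the finger pads; the fingertips stand 8 mm ahead of it and the grasp point (between the pads) lies 11 mm behind it; z points along the fingers, y is the line along which they close (so a half turn about z gives the same grasp; the last joint's range is limited). The gripper opens to 85 mm and grips with 20 to 120 N. Pads are 22 mm wide; open, the fingers measure 114 mm over their backs; the gripper's body (76 mm by 85 mm) begins 54 mm behind the grasp point. The pads swing forward as they close: fully open they stand 13 mm farther back than shut.
Start: joints at [-1.198, 0.628, 0.038, 1.517, -0.027, 0.996, -0.02], TCP at [276.134, 588.445, 239.313] pointing down, gripper open.
Joint ranges: [-3.06, 3.06], [-0.37, 2.12], [-1.25, 1.32], [0.18, 2.47], [-1.1, 4.24], [0.23, 1.98], [-2.94, 2.94]. Speed limits (rad/s): [2.57, 2.57, 3.14, 3.14, 3.14, 3.14, 3.14].

INTERFACE

Orientations are given as [roll, pitch, yaw] about the fixed x, y, z axes, in that order (R = Rz(yaw) Ry(pitch) Rx(roll)).
In Python, from rig import ctrl, camera, camera_info gives the robot as it stands. The module is installed in compiled form; this text tells all that it offers.
- The arm moves only by the tool move_arm, never from a script. Its arguments are lists of equal length, an entry for each row: "slide": the shift along the world's x, y, z scaled (see below), a list of three; "yaw": the turn about the world's z scaled (see below); "fingers": the closure, from 0 (fully open) to 1 (shut). In form: {"slide": [[dx, dy, dz], ...], "yaw": [yaw, ...], "fingers": [fingers, ...]}. A call has 1 to 8 rows; each row is the pose to reach, as a shift and turn from the pose commanded when the call began; what a row does not reach only later rows make up. The controller multiplies each number of a shift by 0.15 m and each number of a turn by 45 degrees. A row lasts 1/8 s, in which the tool goes at most 62.5 mm and 10.7 degrees, less where a joint would pass 70% of its speed; a pose out of reach is approached as far as the arm can. A call with a number of a shift or a turn outside -1 to 1 is refused whole. A call with a gripper value outside its range is refused whole. The fingers move at their own pace and stop on an object; "newtons" is the grip in N (left out, the last holds). Time passes only in rows, so rows that repeat a pose let the fingers close. It gives the time, the measured TCP pose, the force, the opening and the grip force at its end, in the units of the state.
- ctrl.state(): the state, without advancing time (a new reading comes with each control period).
- camera(name): name is "scene" or "top" or "wrist"; returns (picture, depth): 480x640x3 uint8, red, green, blue; 480x640 float32, mm along the optical axis (not along the pixel's ray), 0 where there is no reading.
- camera_info(name): a dict with "vfov" (degrees; the focal length in pixels is half the picture's height over the tangent of half this angle, whatever the lens; pixels are square), "cx", "cy" (the principal point, pixels), "rvec" (rotation vector, rad) and "tvec" (3), from world to camera coordinates, as OpenCV has them; the wrist camera has in their place "mount" (4x4, takes a point from camera to tool coordinates, whose origin is the TCP and whose axes are the flange's). Camera axes: x right, y down, z forward; pixel columns grow to the right and rows downward; lengths in mm; the calibration is good to about 2 mm. A picture is of the moment at which its call begins: read the wrist's pose just before it. camera_info takes no time and is no camera call.
- ctrl.sign_off(): hands the job in; it is judged then, once.
The state is a dict: "time_s": time; "joint_pos": joint angles; "qvel": joint speeds; "joint_torque": joint torques, N m; "position": TCP position; "orientation": TCP orientation; "contact_force": force on the tool from outside, world axes, zero at the start; "torque": the same for the moment, N m; "grip_width": opening from 0.0 (shut) to 1.0 (fully open); "grasp_force": force on a finger pad.
Only numpy, scipy, OpenCV 4.12 (cv2) and the standard library are available. Lean on these libraries where they do the work, as an engineer would, in place of code of your own. Each camera call takes 0.05 s, during which the arm holds its last target. There are 200 camera calls.

TASK

Lock the test jig: swing its raised hold-down bar fully down into the fork, then push the linch pin all the way home through the fork, above the bar, from the side that has the little ledge and with its ring standing clear above it, and then flip the sprung ring over the fork and press it down past the pin's end until it snaps in underneath. Let go of everything and leave the other things on the bench where they are.

Things in the scene. Friction and masses are not known exactly. Their poses are not given: they have to be found in the camera images.
- jig: Test jig, fixed: wooden board 270 x 90 x 20 mm with a steel fork, white sockets and a hinged hold-down bar. Origin on the bench (z 0) under the middle of the fork; x along the bar from fork to hinge, y = direction in which the pin is pushed, z up. Board x -60 to 210, y -45 to 45. Sockets (x 45 to 139) are below z 60, hinge cheeks (x 152 to 178, y within 17) below z 78.
- fork_place (a point): Nominal middle of the fork's hole (jig 0, 0, 80 mm). The fork itself is clamped by hand and stands up to 14 mm either way of this along jig x: see or feel where. Two upright steel ears 22 mm wide (x), 8 thick, at jig y -18 to -10 and 10 to 18, tops at z 96; floor between them at z 63 for the bar. One round 11 mm hole through both ears along y, mid-width, axis at z 80.
- ledge_place (a point): Nominal outer edge of the ledge, top face (jig 0, -50, 56 mm); it is one piece with the fork and shifted along x with it. 14 mm wide (x), 6 mm thick, from the fork (y -18) to y -50, centred on the hole; the flat underside of the pin's head comes to lie just above it (2 mm free), which keeps the pin from rolling or drooping. The pin is pushed in from this side, towards jig +y.
- bar (a joint): Hinge of the hold-down bar, rad: 0 = fully down in the fork (stop); positive = free end raised (starts 0.35 to 0.7). Hinge axis at jig x 165, z 68 mm, along jig y. Stiff: the bar stays where it is left; about 1 to 2 N on its tab moves it down.
- bar_tab (a point): Where to press: on the top face of the aluminium bar (16 mm wide, 10 mm thick, 220 mm from hinge axis to free end), 207 mm from the hinge axis and 13 mm from the free end. When down it is at jig x -42, y 0, z 73 mm. Its x runs along the bar towards the hinge.
- linch_pin: Steel linch pin, loose, about 0.2 kg, lying on the flat underside of its head, ring standing up. Origin at the centre of that underside, x along the shaft to the tip, z up. Head: boss 18 mm wide (y), x 4 to 22, and a flat tail, x -22 to 4, both z 0 to 28. Fully home the boss's face lies on the ear, so this origin is at jig y -40. (The other pin, round head and no ring, is not to be used.)
- pin_tip (a point): Tip of the shaft (pin x 70, y 0, z 22 mm). The shaft is round, 9 mm in diameter, with a hemispherical end, from pin x 22 to 70 at z 22. Fully home the tip is at jig y 30, 12 mm out of the far ear.
- pin_tail (a point): Middle of the linch pin's tail, the place to grip it (pin x -9, y 0, z 22 mm): 12 mm wide across the pin's y, 26 mm long, 28 mm high.
- ring (a joint): Hinge of the ring on the pin's head, rad: 0 = open, standing straight up (starts 0 to 0.3); grows as its far end swings forward over the shaft; stop at 1.72. Axis along the pin's y through pin x 15, z 22 mm. Stiff hinge: the ring stays where it is left. At about 1.47 the far crossbar meets the top of the pin's round end; shut is past it, above 1.62, crossbar snapped in below the end.
- ring_end (a point): Middle of the ring's far crossbar, 55.5 mm from the hinge axis. The ring is a loop of 5 mm steel wire, 41 mm wide outside, 31 inside, so the ears pass through it; crossbar straight over its middle 28 mm. It is sprung lengthwise: 2 mm of stretch (3 N plus 3 N per mm) lets the crossbar pass the pin's end, so press it down and slightly outwards, at its ends, beside the 9 mm pin.
There are look-alikes about, which are no part of the job. Leave any turquoise look-alike of the linch_pin alone.

How it is judged (in metres and radians):
On the way, in this order (a step that is already met when the one before it is completed fails the run):
1. the hold-down bar is fully down in the fork (value of joint bar below 0.03 rad), for 0.2 s.
2. the linch pin is home in the fork, above the bar, with its ring still open (y of pin_tip in the frame of jig between 0.026 and 0.034 m and x of pin_tip in the frame of jig between -0.018 and 0.018 m and z of pin_tip in the frame of jig between 0.074 and 0.086 m and value of joint ring below 1.2 rad and value of joint bar below 0.04 rad), for 0.2 s.
3. the ring has snapped in below the pin's end (value of joint ring above 1.62 rad), for 0.2 s.
At the end, for the whole second after the job is handed in: The bar is down (within 0.04 rad), the linch pin lies in both ears within 4 mm of fully home and at rest, and its ring has snapped in below the pin's end (joint above 1.62 rad) (value of joint bar below 0.04 rad and y of pin_tip in the frame of jig between 0.026 and 0.034 m and x of pin_tip in the frame of jig between -0.018 and 0.018 m and z of pin_tip in the frame of jig between 0.074 and 0.086 m and angle between the x axis of linch_pin and the y axis of jig, either way round below 0.15 rad and value of joint ring above 1.62 rad and linear speed of linch_pin below 0.02 m/s); the robot touches nothing.
It fails at once if another thing on the bench is moved by more than 3 cm (distance of any of plain_pin, phone, multimeter, screwdriver, tape_roll, plug_a, plug_b from where it was at the start of the episode above 0.03 m).
It also fails if it takes over 61 s, if anything falls off the work surface, if the arm or the gripper's body presses on something with over 40 N, if the wrist force passes 120 N, or if a joint passes its speed limit or range.

## Working session

There is one attempt and no reset: what is moved stays moved. The work goes in short steps, Python scripts to look and compute and a tool call to move; the robot and the scene stay as the last step left them, time stands still between calls to the robot, and variables do not carry over. Pictures are saved under pics/ and viewed, at most 10 in all, crops included, and the job is handed in when it is done.

Besides the shell and the picture viewer there is one more tool, called by a JSON object that holds its "fn" and its "kwargs", one argument or row to a line. move_arm: Moves the arm, as the interface text tells. Its arguments: {"type":"object","properties":{"slide":{"type":"array","items":{"type":"array","items":{"type":"number","minimum":-1,"maximum":1}}},"yaw":{"type":"array","items":{"type":"number","minimum":-1,"maximum":1}},"fingers":{"type":"array","items":{"type":"number"}},"newtons":{"type":"number"}},"required":["slide","yaw","fingers"]}

```bash
mkdir -p pics; ls; cat > h.py <<'E'
import numpy as np, cv2
from rig import ctrl, camera, camera_info
from scipy.spatial.transform import Rotation as R
def K(i):
    f=240/np.tan(np.radians(i['vfov'])/2); return f,i['cx'],i['cy']
def pose(name):
    i=camera_info(name)
    if 'mount' in i:
        s=ctrl.state(); T=np.eye(4); T[:3,:3]=R.from_euler('xyz',s['orientation']).as_matrix(); T[:3,3]=s['position']
        M=T@np.array(i['mount']); return M[:3,:3],M[:3,3],i
    r=R.from_rotvec(np.ravel(i['rvec'])).as_matrix(); return r.T,-r.T@np.ravel(i['tvec']),i
def grab(name,fn=None):
    P=pose(name); im,d=camera(name)
    if fn: cv2.imwrite('pics/'+fn,im[:,:,::-1])
    return im,d,P
def cloud(d,P):
    A,t,i=P; f,cx,cy=K(i); v,u=np.mgrid[:480,:640]
    c=np.stack([(u-cx)/f*d,(v-cy)/f*d,d],-1); return c@A.T+t
def onz(u,v,z,P):
    A,t,i=P; f,cx,cy=K(i); r=A@np.array([(u-cx)/f,(v-cy)/f,1]); return t+r*(z-t[2])/r[2]
def proj(p,P):
    A,t,i=P; f,cx,cy=K(i); c=A.T@(np.array(p)-t); return c[0]/c[2]*f+cx,c[1]/c[2]*f+cy
E
python3 - <<'E'
from h import *
for n in ['scene','top','wrist']:
    im,d,P=grab(n,n+'0.png'); print(n,P,(d>0).mean()); np.savez(''+n+'0.npz',im=im,d=d)
print(ctrl.state())
a=cv2.imread('pics/top0.png')
E
```

```text
pics
scene (array([[ 0.63696168,  0.46213785, -0.61701575],
       [ 0.77089379, -0.3801777 ,  0.51106524],
       [ 0.00160696, -0.80118258, -0.59841782]]), array([1100.39905391, -457.54734591,  612.50947273]), {'vfov': 55.36113246784027, 'cx': 322.2157657005542, 'cy': 238.9930136923966, 'rvec': array([ 2.04024332,  0.96181592, -0.48004443]), 'tvec': array([-349.17590123, -191.75342725, 1279.33667145])}) 0.9959830729166667
top (array([[-0.01984661, -0.99716358,  0.07260103],
       [-0.9994443 ,  0.02173219,  0.02527463],
       [-0.02678072, -0.07205907, -0.99704076]]), array([ 478.80135987,  -14.74909763, 1381.47960352]), {'vfov': 42.8608997717919, 'cx': 323.92309152440896, 'cy': 237.28820685214455, 'rvec': array([ 2.14919282, -2.19441513,  0.05035981]), 'tvec': array([  31.75869767,  577.31194304, 1343.00278428])}) 0.9959147135416667
wrist (array([[ 4.24783650e-01,  8.65697312e-01,  2.64815056e-01],
       [ 9.05294897e-01, -4.06196410e-01, -1.24280434e-01],
       [-2.23123898e-05,  2.92528015e-01, -9.56256953e-01]]), array([207.45025967, 619.10327461, 373.53813573]), {'vfov': 6
[... 457 characters left out ...]
'joint_pos': array([-1.19778843,  0.62911684,  0.03842661,  1.5181169 , -0.02698503,
        0.99632542, -0.01996654]), 'qvel': array([ 0.00114287, -0.00212735,  0.00069751, -0.00285847,  0.00097406,
       -0.00134462,  0.0004436 ]), 'joint_torque': array([ 2.09749334e-03, -5.63800764e+01,  1.22818407e+00, -1.93648660e+01,
        1.11197794e-02,  7.37058988e-03, -1.96778154e-05]), 'position': array([275.92659329, 588.02019705, 238.61769541]), 'orientation': array([-3.14014326e+00,  5.39644618e-06,  2.70284447e+00]), 'contact_force': array([-0.02348337, -0.27992512, -0.20338023]), 'torque': array([-0.01631727, -0.04941257,  0.00459283]), 'grasp_force': 0.0, 'grip_width': 1.0021331077392182}
```

View pics/top0.png

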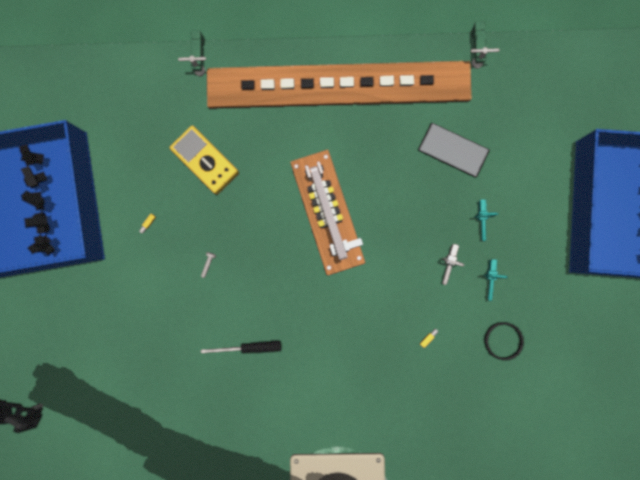

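View pics/scene0.png

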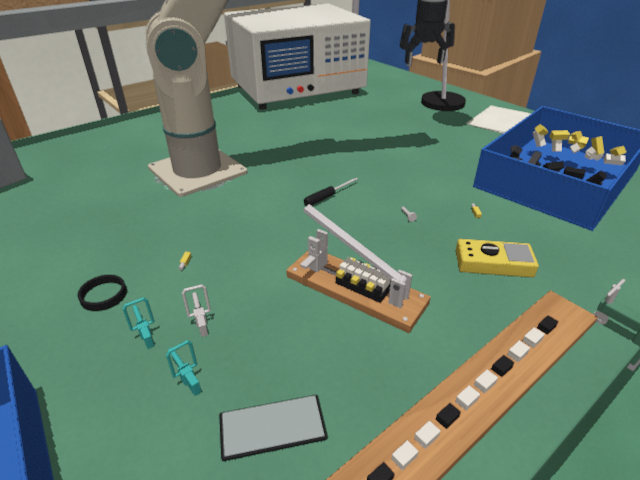

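The top view shows the jig around (328,212) with the fork and ledge near (345,247). The steel pin is at (452,263) with turquoise look-alikes at (492,278) and (484,220), and the bar is raised.

```bash
python3 - <<'E'
from h import *
z=np.load('top0.npz'); im,d=z['im'],z['d']; P=pose('top'); C=cloud(d,P)
hsv=cv2.cvtColor(im,cv2.COLOR_RGB2HSV)
m=((hsv[...,0]<18)&(hsv[...,1]>90)).astype(np.uint8); m[:140]=0;m[290:]=0;m[:,:280]=0;m[:,380:]=0
pts=C[(m>0)&(abs(C[...,2]-20)<8)]
r=cv2.minAreaRect(pts[:,:2].astype(np.float32)); print('board',r,cv2.boxPoints(r),np.median(pts[:,2]))
# points above bench around jig: high
for name,(u0,u1,v0,v1) in {'jig':(285,375,145,280),'pin':(435,470,238,292)}.items():
    c=C[v0:v1,u0:u1].reshape(-1,3); col=im[v0:v1,u0:u1].reshape(-1,3).astype(int)
    print(name)
    if name=='pin':
        k=(col.min(1)>110)&(col.max(1)-col.min(1)<50)
        q=c[k]; print(len(q)); print(np.c_[q,].round(0)[::2])
a=im[140:285,280:375]; b=im[232:300,430:510]
a=cv2.resize(a,None,fx=4,fy=4,interpolation=cv2.INTER_CUBIC); b=cv2.resize(b,None,fx=5,fy=5,interpolation=cv2.INTER_CUBIC)
o=np.zeros((600,800,3),np.uint8); o[:a.shape[0],:a.shape[1]]=a; o[:b.shape[0],385:385+b.shape[1]]=b
cv2.imwrite('pics/crop.png',o[:,:,::-1])
E
```

```text
board ((635.4957275390625, 12.003944396972656), (269.3243713378906, 88.93966674804688), 16.830562591552734) [[493.72586   15.578506]
 [519.47766  -69.551445]
 [777.2656     8.429382]
 [751.5138    93.55933 ]] 19.646726124732368
jig
pin
300
[[ 556. -265.   25.]
 [ 558. -275.   -3.]
 [ 558. -280.   -3.]
 [ 554. -266.   22.]
 [ 554. -269.   29.]
 [ 554. -274.   24.]
 [ 552. -264.   22.]
 [ 552. -267.   26.]
 [ 552. -271.   28.]
 [ 553. -281.   -1.]
 [ 550. -264.   29.]
 [ 549. -268.   32.]
 [ 550. -274.   27.]
 [ 548. -262.   17.]
 [ 547. -264.   30.]
 [ 547. -269.   29.]
 [ 547. -274.   25.]
 [ 545. -261.   26.]
 [ 545. -264.   32.]
 [ 545. -269.   29.]
 [ 547. -279.   -4.]
 [ 543. -261.   24.]
 [ 543. -264.   29.]
 [ 543. -269.   30.]
 [ 544. -278.    1.]
 [ 541. -260.   25.]
 [ 541. -265.   24.]
 [ 541. -270.   23.]
 [ 542. -278.    1.]
 [ 539. -259.   33.]
 [ 539. -265.   26.]
 [ 539. -269.   27.]
 [ 540. -279.   -6.]
 [ 537. -261.   24.]
 [ 537. -265.   25.]
 [ 536. -269.   28.]
 [ 537. -277.    6.]
 [ 534. -260.   28.]
 [ 534. -264.   30.]
 [ 534. -269.   26.]
 [ 532. -254.   23.]
[... 1590 characters left out ...]
  -3.]
 [ 497. -251.   21.]
 [ 497. -255.   24.]
 [ 495. -248.   25.]
 [ 495. -251.   30.]
 [ 495. -261.    2.]
 [ 493. -248.   26.]
 [ 493. -252.   27.]
 [ 491. -245.   27.]
 [ 491. -250.   26.]
 [ 491. -259.   -1.]
 [ 488. -247.   27.]
 [ 488. -252.   26.]
 [ 486. -246.   22.]
 [ 486. -250.   23.]
 [ 486. -259.    1.]
 [ 484. -246.   23.]
 [ 484. -250.   25.]
 [ 482. -244.   21.]
 [ 482. -248.   23.]
 [ 482. -256.   -1.]
 [ 480. -245.   27.]
 [ 480. -249.   30.]
 [ 478. -241.   26.]
 [ 477. -245.   24.]
 [ 477. -254.    1.]
 [ 475. -243.   26.]
 [ 475. -248.   23.]
 [ 473. -241.   25.]
 [ 473. -245.   26.]
 [ 473. -254.   -2.]
 [ 471. -243.   21.]
 [ 471. -247.   24.]
 [ 469. -245.   25.]]
```

View pics/crop.png

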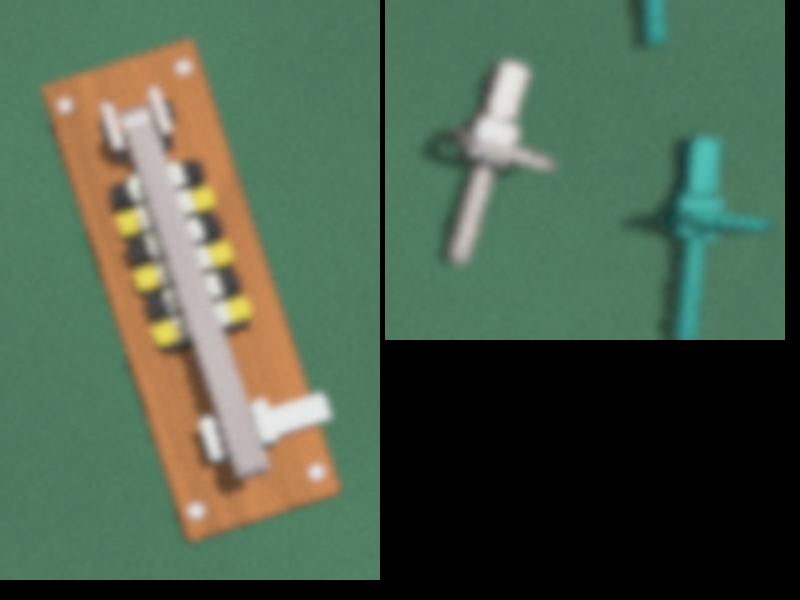

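The crop shows the steel pin with its tail at the top and its tip at the lower left, with the ring standing near upright. The ledge is on the jig's right side, and the bar end lies over the fork.

```bash
cat >> h.py <<'E'
th=np.radians(16.83); JX=np.array([np.cos(th),np.sin(th),0]); JY=np.array([-np.sin(th),np.cos(th),0])
J0=np.array([635.5,12.0,0])-75*JX
def tojig(C): q=C-J0; return np.stack([q@JX,q@JY,q[...,2]],-1)
def jig(x,y,z): return J0+x*JX+y*JY+np.array([0,0,z])
E
python3 - <<'E'
from h import *
print('J0',J0)
for n in ['top','scene']:
    z=np.load(n+'0.npz'); im,d=z['im'],z['d']; P=pose(n); C=cloud(d,P); q=tojig(C); 
    b=q[(abs(q[...,1])<7)&(q[...,2]>75)&(q[...,0]>-60)&(q[...,0]<150)]
    print(n,'bar',len(b),np.polyfit(b[:,0],b[:,2],1),b[:,0].min(),b[:,1].mean())
    l=q[(abs(q[...,2]-56)<5)&(q[...,1]<-24)&(q[...,1]>-49)&(abs(q[...,0])<40)]; print('ledge x',l[:,0].min(),l[:,0].max(),np.median(l[:,0]),l[:,1].min(),len(l))
    e=q[(abs(q[...,2]-96)<5)&(abs(abs(q[...,1])-14)<4)&(abs(q[...,0])<40)]; print('ear',len(e),e[:,0].min() if len(e) else 0,e[:,0].max()if len(e) else 0,np.median(e[:,0]))
# pin axis from top
z=np.load('top0.npz'); im,d=z['im'],z['d']; C=cloud(d,pose('top'))
c=C[238:292,435:470].reshape(-1,3); col=im[238:292,435:470].reshape(-1,3).astype(int)
k=(col.min(1)>110)&(col.max(1)-col.min(1)<50)&(abs(c[:,2]-26)<5); q=c[k][:,:2]
vx,vy,x0,y0=cv2.fitLine(q.astype(np.float32),cv2.DIST_HUBER,0,.01,.01).ravel(); t=(q-[x0,y0])@[vx,vy]
print('pin',np.degrees(np.arctan2(vy,vx)),[x0,y0]+t.min()*np.array([vx,vy]),[x0,y0]+t.max()*np.array([vx,vy]))
E
```

```text
J0 [563.71239778  -9.71497565   0.        ]
top bar 585 [ -0.38995908 138.06591571] -40.59214758063675 -0.0011407541570263643
ledge x -20.057463624843734 -6.403220080022558 -13.227270755377779 -48.60664548702133 67
ear 73 -24.135768067280754 -2.2040967281234756 -13.784195923653776
scene bar 541 [ -0.38434468 139.00729804] -37.8645311131852 -0.6462060254771099
ledge x -19.07747468919611 -3.7274666142103343 -10.521393726610562 -48.91508465479772 80
ear 54 -23.485922503651047 -0.16135123885805389 -10.27570504152877
pin -17.514532 [ 468.72598368 -242.60746179] [ 555.50943623 -269.99438198]
```

{"fn": "move_arm", "kwargs": {
  "slide": [
    [0.42, -1, 0],
    [0.42, -1, 0],
    [0.42, -1, 0]
  ],
  "yaw": [-0.267, -0.267, -0.267],
  "fingers": [1, 1, 1],
  "newtons": 60
}}

```text
time_s: 0.52
position: [340.5, 434.9, 239.2]
orientation: [-3.14, 0.002, 2.49]
contact_force: [0.8, 0.9, 0.2]
grip_width: 0.378
grasp_force: 0.0
```

{"fn": "move_arm", "kwargs": {
  "slide": [
    [0.42, -1, 0],
    [0.42, -1, 0],
    [0.42, -1, 0]
  ],
  "yaw": [-0.267, -0.267, -0.267],
  "fingers": [1, 1, 1]
}}

```text
time_s: 0.9
position: [403.1, 285.0, 239.3]
orientation: [-3.141, 0.001, 2.28]
contact_force: [-0.2, -0.3, 0.1]
grip_width: -0.004
grasp_force: 0.0
```

{"fn": "move_arm", "kwargs": {
  "slide": [
    [0.42, -1, 0],
    [0.42, -1, 0],
    [0.42, -1, 0]
  ],
  "yaw": [-0.267, -0.267, -0.267],
  "fingers": [1, 1, 1]
}}

```text
time_s: 1.27
position: [465.9, 135.1, 239.4]
orientation: [-3.141, 0.001, 2.07]
contact_force: [-0.2, 0.1, -0.4]
grip_width: 0.003
grasp_force: 0.0
```

{"fn": "move_arm", "kwargs": {
  "slide": [
    [0.42, -1, 0],
    [0.42, -1, 0],
    [0.42, -1, 0],
    [0.42, -1, 0]
  ],
  "yaw": [-0.267, -0.267, -0.267, -0.267],
  "fingers": [1, 1, 1, 1]
}}

```text
time_s: 1.78
position: [528.8, -15.5, 239.3]
orientation: [3.142, 0.002, 1.858]
contact_force: [-0.3, 0.7, -0.4]
grip_width: 0.0
grasp_force: 0.0
```

```bash
python3 - <<'E'
from h import *
im,d,P=grab('wrist','w1.png'); C=cloud(d,P); q=tojig(C); print((d>0).mean())
hsv=cv2.cvtColor(im,cv2.COLOR_RGB2HSV)
l=q[(abs(q[...,2]-56)<5)&(q[...,1]<-24)&(q[...,1]>-60)&(abs(q[...,0])<40)]; print('ledge x',np.percentile(l[:,0],[1,50,99]),l[:,1].min(),len(l)) if len(l) else 0
e=q[(abs(q[...,2]-96)<6)&(abs(abs(q[...,1])-14)<7)&(abs(q[...,0])<40)]; print('ear',len(e),np.percentile(e,[1,50,99],axis=0))
m=((hsv[...,0]<18)&(hsv[...,1]>90)&(abs(q[...,2]-20)<6)); w=q[m]; print('board',np.percentile(w,[0.5,50,99.5],axis=0))
b=q[(abs(q[...,1])<10)&(q[...,2]>105)&(q[...,2]<150)]; print('bar',len(b), np.percentile(b,[1,50,99],axis=0) if len(b) else 0)
E
```

```text
0.9961165364583333
ledge x [-19.82224316 -12.06913304  -6.13840338] -51.71831430993168 90
ear 310 [[-23.82801144   7.94052038  90.31081955]
 [-13.14530278  12.51206007  96.1739393 ]
 [ -2.42911189  16.24123624  97.80252529]]
board [[ -58.26166425 -296.37504075   14.44427847]
 [ 188.8365263   -17.02616963   20.09021973]
 [ 355.51402057   43.19457707   23.16733189]]
bar 3331 [[-39.67196437  -9.52439118 105.56703191]
 [ 19.79057362  -0.15741596 130.50678508]
 [ 84.6361187    6.23307116 149.73531437]]
```

View pics/w1.png

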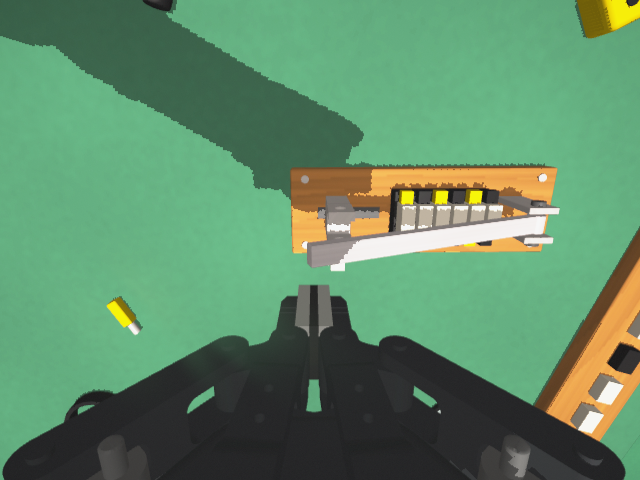

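{"fn": "move_arm", "kwargs": {
  "slide": [
    [0.015, -0.027, -0.2],
    [0.015, -0.027, -0.5]
  ],
  "yaw": [0.007, 0.007],
  "fingers": [1, 1]
}}

```text
time_s: 2.08
position: [531.4, -13.7, 164.5]
orientation: [3.138, -0.0, 1.872]
contact_force: [-0.0, 0.7, -0.3]
grip_width: -0.0
grasp_force: 0.0
```

{"fn": "move_arm", "kwargs": {
  "slide": [
    [-0.01, -0.003, -0.1],
    [-0.022, -0.006, -0.2],
    [-0.036, -0.01, -0.3],
    [-0.048, -0.015, -0.38],
    [-0.058, -0.018, -0.45],
    [-0.064, -0.02, -0.5]
  ],
  "yaw": [0, 0, 0, 0, 0, 0],
  "fingers": [1, 1, 1, 1, 1, 1]
}}

```text
time_s: 2.82
position: [521.0, -18.6, 89.0]
orientation: [3.141, 0.0, 1.87]
contact_force: [0.2, 0.4, 0.3]
grip_width: 0.0
grasp_force: 0.2
```

{"fn": "move_arm", "kwargs": {
  "slide": [
    [0, -0.02, -0.03],
    [0, -0.02, -0.06],
    [0, -0.02, -0.06]
  ],
  "yaw": [0, 0, 0],
  "fingers": [1, 1, 1]
}}

```text
time_s: 3.2
position: [520.9, -22.2, 81.0]
orientation: [3.141, 0.0, 1.869]
contact_force: [-1.2, -0.8, 6.6]
grip_width: 0.003
grasp_force: 3.4
```

```bash
python3 - <<'E'
from h import *
print(ctrl.state()['contact_force'])
for n in ['top','scene']:
    im,d,P=grab(n,n+'1.png'); q=tojig(cloud(d,P))
    b=q[(abs(q[...,1])<7)&(q[...,2]>67)&(q[...,2]<150)&(q[...,0]>0)&(q[...,0]<140)]
    print(n,'bar',len(b),np.polyfit(b[:,0],b[:,2],1))
E
```

```text
[-1.24583977 -0.7592606   6.56343131]
top bar 289 [-4.57806802e-03  7.30947012e+01]
scene bar 322 [-1.03637277e-02  7.50056610e+01]
```

{"fn": "move_arm", "kwargs": {
  "slide": [
    [0, 0, 0.4],
    [0.08, -0.3, 0.8],
    [0.08, -0.65, 0.8],
    [0.08, -1, 0.8]
  ],
  "yaw": [0, 0.21, 0.42, 0.633],
  "fingers": [1, 0.5, 0.5, 0.5]
}}

```text
time_s: 3.8
position: [533.9, -174.0, 202.1]
orientation: [3.14, 0.004, 2.372]
contact_force: [1.0, -0.5, 1.1]
grip_width: 0.499
grasp_force: 0.0
```

{"fn": "move_arm", "kwargs": {
  "slide": [
    [0.08, -0.3, 0.1],
    [0.08, -0.613, 0.1],
    [0.08, -0.613, 0.1],
    [0.08, -0.613, 0.1]
  ],
  "yaw": [0.21, 0.42, 0.633, 0.633],
  "fingers": [0.5, 0.5, 0.5, 0.5]
}}

```text
time_s: 4.3
position: [544.4, -264.1, 215.1]
orientation: [3.141, -0.0, 2.861]
contact_force: [-0.2, -0.1, 0.6]
grip_width: 0.499
grasp_force: 0.0
```

```bash
python3 - <<'E'
from h import *
s=ctrl.state(); print(s['position'],s['orientation'],s['grip_width'])
im,d,P=grab('wrist','w2.png'); C=cloud(d,P); np.savez('w2.npz',im=im,d=d)
near=(np.hypot(C[...,0]-510,C[...,1]+255)<75)
gray=(im.min(2)>90)&(im.max(2).astype(int)-im.min(2)<45)
# shaft: z 22..28
q=C[near&(C[...,2]>18)&(C[...,2]<34)&gray]; print(len(q))
vx,vy,x0,y0=cv2.fitLine(q[:,:2].astype(np.float32),cv2.DIST_HUBER,0,.01,.01).ravel(); D=np.array([vx,vy]); D*=-np.sign(vx); N=np.array([-D[1],D[0]])
t=(q[:,:2]-[x0,y0])@D; n=(q[:,:2]-[x0,y0])@N
print('heading',np.degrees(np.arctan2(D[1],D[0])),'tail',[x0,y0]+t.min()*D,'tip',[x0,y0]+t.max()*D)
for a in np.arange(t.min(),t.max(),6):
    k=(t>=a)&(t<a+6); print(round(a-t.min()),k.sum(),n[k].min().round(1),n[k].max().round(1),np.median(q[k][:,2]).round(1))
r=C[near&(C[...,2]>60)&(C[...,2]<90)&gray]; print('ringtop',len(r),((r[:,:2]-[x0,y0])@D-t.min()).mean()-22, r[:,2].max(), ((r[:,:2]-[x0,y0])@N).mean())
E
```

```text
[ 544.40811173 -264.12622137  215.07506189] [ 3.14086503e+00 -2.60175193e-04  2.86064056e+00] 0.49886835137170127
1142
heading 162.31445 tail [ 555.22199937 -272.29572564] tip [ 468.48997474 -244.64012157]
0 75 -5.1 5.6 27.9
6 79 -5.9 5.7 28.3
12 83 -5.7 5.8 28.2
18 81 -5.5 5.9 28.1
24 105 -8.1 8.9 28.1
30 17 -8.9 7.9 28.4
36 161 -17.9 18.2 27.9
42 88 -8.7 8.2 26.5
48 56 -3.7 3.8 25.9
54 64 -4.4 4.0 26.0
60 70 -4.3 4.1 25.7
66 65 -4.1 4.2 25.8
72 66 -4.0 4.4 25.9
78 65 -3.8 4.4 26.2
84 61 -3.6 3.7 26.0
90 6 -1.7 1.9 23.9
ringtop 317 20.37749655086548 82.14488670212683 0.5078325883129753
```

View pics/w2.png

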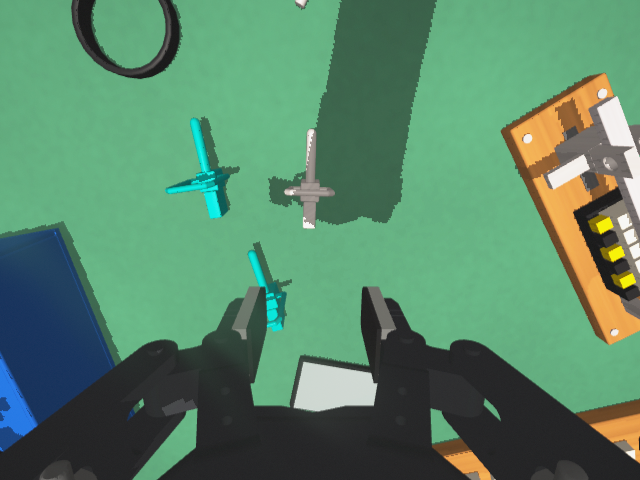

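The wrist view shows the steel pin at (310,185), heading up-image, clear of the turquoise ones at (208,183) and (268,290).

{"fn": "move_arm", "kwargs": {
  "slide": [
    [-0.009, -0.029, -0.35],
    [-0.009, -0.029, -0.7],
    [-0.009, -0.029, -1],
    [-0.009, -0.029, -1]
  ],
  "yaw": [-0.036, -0.036, -0.036, -0.036],
  "fingers": [0.5, 0.5, 0.5, 0.5]
}}

```text
time_s: 4.85
position: [541.0, -265.5, 62.2]
orientation: [3.141, -0.008, 2.835]
contact_force: [-0.6, 0.1, 1.2]
grip_width: 0.502
grasp_force: 0.0
```

{"fn": "move_arm", "kwargs": {
  "slide": [
    [0, 0, -0.1],
    [0, 0, -0.2],
    [0, 0, -0.29],
    [0, 0, -0.29]
  ],
  "yaw": [0, 0, 0, 0],
  "fingers": [0.5, 0.5, 0.5, 0.5]
}}

```text
time_s: 5.35
position: [542.7, -267.6, 20.9]
orientation: [3.141, -0.002, 2.835]
contact_force: [-0.4, 0.5, 0.4]
grip_width: 0.496
grasp_force: 0.0
```

Not touching the ring. Grip.

{"fn": "move_arm", "kwargs": {
  "slide": [
    [0, 0, 0],
    [0, 0, 0],
    [0, 0, 0],
    [0, 0, 0]
  ],
  "yaw": [0, 0, 0, 0],
  "fingers": [0.9, 1, 1, 1],
  "newtons": 90
}}

```text
time_s: 5.85
position: [543.9, -268.2, 22.6]
orientation: [-3.141, 0.001, 2.835]
contact_force: [-0.4, 1.0, 5.6]
grip_width: 0.109
grasp_force: 89.5
```

{"fn": "move_arm", "kwargs": {
  "slide": [
    [0, 0, 0.15],
    [0, 0, 0.4],
    [0.1, 0.1, 0.65],
    [0.2, 0.25, 0.65],
    [0.25, 0.36, 0.65],
    [0.25, 0.36, 0.65]
  ],
  "yaw": [0, 0, -0.2, -0.42, -0.618, -0.618],
  "fingers": [1, 1, 1, 1, 1, 1]
}}

```text
time_s: 6.6
position: [581.4, -211.4, 118.8]
orientation: [3.141, -0.001, 2.355]
contact_force: [-0.8, 0.7, -2.3]
grip_width: 0.107
grasp_force: 88.6
```

{"fn": "move_arm", "kwargs": {
  "slide": [
    [0.1, 0.1, 0],
    [0.1, 0.25, -0.1],
    [0.1, 0.36, -0.2],
    [0.1, 0.36, -0.26],
    [0.1, 0.36, -0.26],
    [0.1, 0.36, -0.26]
  ],
  "yaw": [-0.2, -0.42, -0.618, -0.618, -0.618, -0.618],
  "fingers": [1, 1, 1, 1, 1, 1]
}}

```text
time_s: 7.35
position: [596.0, -162.0, 80.8]
orientation: [3.141, 0.001, 1.865]
contact_force: [0.4, 0.1, -1.9]
grip_width: 0.107
grasp_force: 88.6
```

```bash
cat > pinm.py <<'E'
from h import *
def run(tag,z1=90,ymax=-25):
    s=ctrl.state(); print(s['position'],s['orientation'],s['contact_force'],s['grip_width'],s['time_s'])
    im,d,P=grab('wrist','w_%s.png'%tag); C=cloud(d,P); q=tojig(C); np.savez('w_%s.npz'%tag,im=im,d=d)
    T=tojig(np.array(s['position'])); print('tcp jig',T)
    k=(abs(q[...,0]-T[0])<6)&(q[...,1]>T[1]+33)&(q[...,1]<T[1]+90)&(q[...,2]>T[2]-12)&(q[...,2]<T[2]+14)
    p=q[k]; print('shaft',len(p))
    for a in range(34,88,9):
        j=(p[:,1]-T[1]>=a)&(p[:,1]-T[1]<a+9)
        if j.sum()>3: w=p[j]; print(a,j.sum(),'x',np.percentile(w[:,0],[3,97]).round(1),w[:,0].mean().round(2),'ztop',np.percentile(w[:,2],90).round(1))
    if len(p): print('tip y',p[:,1].max()-T[1])
    l=q[(abs(q[...,2]-56)<5)&(q[...,1]<-24)&(q[...,1]>-60)&(abs(q[...,0])<40)]
    if len(l): print('ledge x',np.percentile(l,[2,50,98],axis=0).round(1).tolist(),len(l))
    e=q[(abs(q[...,2]-96)<4)&(abs(abs(q[...,1])-14)<9)&(abs(q[...,0])<40)]
    for sg in (-1,1):
        w=e[e[:,1]*sg>0]; print('ear',len(w),np.percentile(w,[2,50,98],axis=0).round(1).tolist() if len(w) else 0)
    return im,d,P,q
E
python3 -c "
from pinm import *
run('a')"
```

```text
[ 595.98313434 -161.98810583   80.83020746] [3.14106081e+00 1.28987192e-03 1.86461286e+00] [ 0.38512991  0.07447844 -1.86458218] 0.10730270982459078 7.35
tcp jig [ -13.19958019 -155.09441543   80.83020746]
shaft 2656
34 478 x [-18.3  -9.9] -14.08 ztop 85.2
43 515 x [-18.2 -10. ] -14.19 ztop 85.3
52 548 x [-18.5 -10.1] -14.21 ztop 85.3
61 594 x [-18.4  -9.8] -14.08 ztop 85.2
70 464 x [-18.  -10.2] -14.14 ztop 85.1
tip y 77.78786726201353
ledge x [[-19.6, -52.3, 54.0], [-13.0, -41.6, 56.7], [-6.2, -31.2, 58.1]] 2159
ear 0 0
ear 0 0
```

View pics/w_a.png

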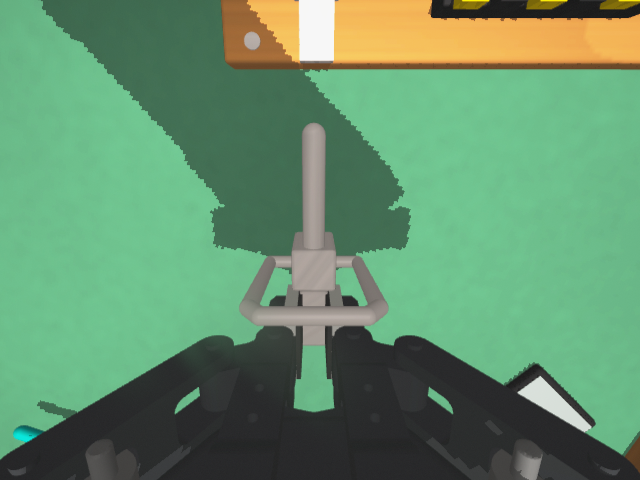

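{"fn": "move_arm", "kwargs": {
  "slide": [
    [-0.042, 0.165, 0],
    [-0.091, 0.328, 0],
    [-0.091, 0.328, 0],
    [-0.091, 0.328, 0]
  ],
  "yaw": [0, 0, 0, 0],
  "fingers": [1, 1, 1, 1]
}}

```text
time_s: 7.9
position: [582.9, -112.1, 80.9]
orientation: [3.14, 0.002, 1.864]
contact_force: [-0.5, -0.3, -2.4]
grip_width: 0.112
grasp_force: 88.6
```

```bash
python3 -c "
from pinm import *
run('b')"
```

```text
[ 582.9041048  -112.08231603   80.93511911] [3.14042418e+00 1.59116514e-03 1.86449060e+00] [-0.54990095 -0.28499112 -2.42569292] 0.11168688860803422 7.9
tcp jig [ -11.26903565 -103.53937817   80.93511911]
shaft 2828
34 482 x [-16.3  -8. ] -12.19 ztop 85.4
43 524 x [-16.6  -8. ] -12.31 ztop 85.4
52 547 x [-16.6  -8.1] -12.3 ztop 85.3
61 588 x [-16.5  -7.8] -12.14 ztop 85.4
70 463 x [-16.   -8.3] -12.2 ztop 85.2
79 169 x [-16.8  -5.7] -11.19 ztop 92.4
tip y 87.81936155115847
ledge x [[-19.9, -51.6, 55.3], [-17.8, -34.0, 56.6], [-6.0, -24.4, 58.0]] 629
ear 1974 [[-23.5, -20.4, 93.1], [-13.0, -16.5, 96.5], [-2.4, -12.4, 97.9]]
ear 581 [[-23.5, 7.2, 92.2], [-13.2, 7.7, 95.5], [-2.5, 8.4, 97.6]]
```

View pics/w_b.png

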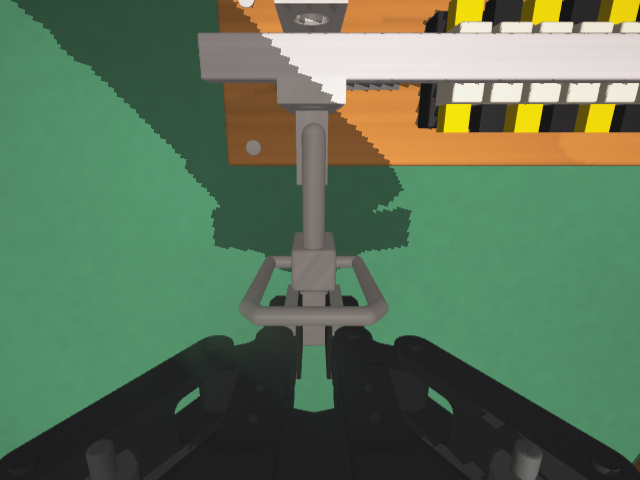

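{"fn": "move_arm", "kwargs": {
  "slide": [
    [-0.015, 0.03, -0.003],
    [-0.024, 0.062, -0.003],
    [-0.034, 0.094, -0.003],
    [-0.034, 0.094, -0.003]
  ],
  "yaw": [0, 0, 0, 0],
  "fingers": [1, 1, 1, 1]
}}

```text
time_s: 8.45
position: [577.1, -95.7, 79.8]
orientation: [-3.141, -0.001, 1.866]
contact_force: [0.2, 0.2, -2.7]
grip_width: 0.112
grasp_force: 88.6
```

{"fn": "move_arm", "kwargs": {
  "slide": [
    [-0.013, 0.043, 0],
    [-0.026, 0.085, 0],
    [-0.039, 0.128, 0],
    [-0.039, 0.128, 0]
  ],
  "yaw": [0, 0, 0, 0],
  "fingers": [1, 1, 1, 1]
}}

```text
time_s: 8.95
position: [571.1, -76.3, 79.8]
orientation: [-3.141, -0.001, 1.866]
contact_force: [-0.1, 0.4, -1.7]
grip_width: 0.111
grasp_force: 88.6
```

```bash
python3 -c "
from pinm import *
run('c')"
```

```text
[571.12465666 -76.33472612  79.80900608] [-3.14138422e+00 -6.68020512e-04  1.86609143e+00] [-0.12095956  0.36990062 -1.71087604] 0.11091413802925189 8.95
tcp jig [-12.19383956 -65.91238891  79.80900608]
shaft 2230
34 442 x [-17.3  -8.9] -13.15 ztop 84.3
52 732 x [-17.6  -6.6] -12.27 ztop 89.1
61 738 x [-17.6  -6.6] -12.27 ztop 84.3
70 266 x [-17.5  -6.7] -12.62 ztop 84.3
tip y 73.19298088222192
ledge x [[-21.2, -36.8, 55.5], [-7.7, -33.7, 56.8], [-5.6, -30.2, 60.7]] 123
ear 1549 [[-23.4, -20.2, 93.0], [-13.0, -16.0, 96.3], [-2.5, -12.3, 97.6]]
ear 1753 [[-23.4, 7.7, 95.1], [-13.0, 11.7, 96.4], [-2.4, 15.4, 97.8]]
```

{"fn": "move_arm", "kwargs": {
  "slide": [
    [-0.009, 0.03, 0.003],
    [-0.018, 0.06, 0.003],
    [-0.027, 0.089, 0.003],
    [-0.027, 0.089, 0.003]
  ],
  "yaw": [0, 0, 0, 0],
  "fingers": [1, 1, 1, 1]
}}

```text
time_s: 9.5
position: [567.2, -63.4, 80.3]
orientation: [-3.142, -0.0, 1.866]
contact_force: [0.8, -0.0, -1.7]
grip_width: 0.106
grasp_force: 88.6
```

{"fn": "move_arm", "kwargs": {
  "slide": [
    [-0.002, 0.007, 0],
    [-0.004, 0.013, 0],
    [-0.004, 0.013, 0]
  ],
  "yaw": [0, 0, 0],
  "fingers": [1, 1, 1]
}}

```text
time_s: 9.88
position: [566.7, -62.1, 80.3]
orientation: [-3.142, -0.0, 1.865]
contact_force: [-0.5, -0.8, -2.9]
grip_width: 0.114
grasp_force: 88.6
```

{"fn": "move_arm", "kwargs": {
  "slide": [
    [-0.002, 0.006, 0],
    [-0.004, 0.013, 0],
    [-0.004, 0.013, 0]
  ],
  "yaw": [0, 0, 0],
  "fingers": [1, 1, 1]
}}

```text
time_s: 10.25
position: [566.4, -61.2, 80.4]
orientation: [3.141, 0.002, 1.864]
contact_force: [1.3, -2.8, -3.3]
grip_width: 0.109
grasp_force: 88.6
```

{"fn": "move_arm", "kwargs": {
  "slide": [
    [-0.002, 0.006, 0],
    [-0.002, 0.006, 0]
  ],
  "yaw": [0, 0],
  "fingers": [1, 1]
}}

```text
time_s: 10.5
position: [566.3, -61.2, 80.4]
orientation: [3.141, 0.003, 1.864]
contact_force: [1.5, -5.7, -2.6]
grip_width: 0.108
grasp_force: 88.5
```

```bash
python3 - <<'E'
from pinm import *
im,d,P,q=run('d')
p=q[(abs(q[...,0]+13)<6)&(q[...,1]>17)&(q[...,1]<40)&(q[...,2]>72)&(q[...,2]<90)]
print(len(p),np.percentile(p,[1,50,99],axis=0) if len(p) else 0)
for n in ['top','scene']:
    im,d,P=grab(n,n+'2.png'); q=tojig(cloud(d,P))
    p=q[(abs(q[...,0]+12)<7)&(q[...,1]>20)&(q[...,1]<40)&(q[...,2]>68)&(q[...,2]<95)]
    print(n,len(p),np.percentile(p,[1,50,99],axis=0) if len(p) else 0)
E
```

```text
[566.34363379 -61.22524772  80.44867894] [3.14082523e+00 2.83431440e-03 1.86361302e+00] [ 1.52872759 -5.69864569 -2.60686647] 0.10820403715578576 10.5
tcp jig [-12.39538906 -50.06581531  80.44867894]
shaft 2420
34 648 x [-18.   -6.7] -12.25 ztop 91.9
43 654 x [-17.8  -6.8] -12.42 ztop 84.6
52 276 x [-17.7  -6.9] -12.75 ztop 84.7
61 379 x [-17.6  -7.2] -12.85 ztop 88.6
70 463 x [-17.1  -9.3] -13.27 ztop 84.5
tip y 77.42307095710083
ear 1500 [[-23.7, -20.7, 92.7], [-13.1, -15.7, 96.3], [-2.3, -12.2, 97.7]]
ear 1609 [[-23.5, 7.9, 92.9], [-13.1, 11.9, 96.4], [-2.4, 15.6, 97.7]]
656 [[-17.51453223  17.08639691  79.808784  ]
 [-13.39487163  21.74841511  83.24228174]
 [ -8.88698915  27.30093286  85.35485949]]
top 4 [[-13.85527069  26.08671133  79.15490887]
 [-11.14120414  28.40544284  82.21373202]
 [ -9.76673169  29.34928035  84.8891469 ]]
scene 0 0
```

View pics/w_d.png

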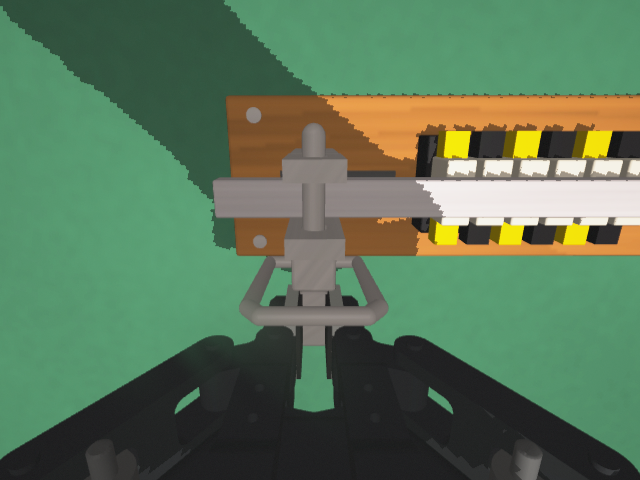

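{"fn": "move_arm", "kwargs": {
  "slide": [
    [0, 0, 0],
    [0, 0, 0],
    [0, 0, 0.1],
    [0, 0, 0.25],
    [0, 0, 0.333],
    [0, 0, 0.333],
    [0, 0, 0.333],
    [0, 0, 0.333]
  ],
  "yaw": [0, 0, 0, 0, 0, 0, 0, 0],
  "fingers": [0.5, 0.5, 0.5, 0.5, 0.5, 1, 1, 1]
}}

```text
time_s: 11.65
position: [565.3, -59.1, 129.6]
orientation: [-3.14, -0.001, 1.865]
contact_force: [-0.7, 0.5, 0.9]
grip_width: 0.001
grasp_force: 0.0
```

```bash
python3 - <<'E'
from h import *
s=ctrl.state(); print(s['position'],tojig(s['position']),s['contact_force'],s['grip_width'],s['time_s'])
im,d,P=grab('scene'); q=tojig(cloud(d,P))
r=q[(abs(q[...,0]+12)<24)&(q[...,1]>-45)&(q[...,1]<20)&(q[...,2]>105)&(q[...,2]<142)]
print('ring',len(r),np.percentile(r,[1,50,99],axis=0) if len(r) else 0)
a=im[220:340,260:460]; cv2.imwrite('pics/s3.png',cv2.resize(a,None,fx=4,fy=4,interpolation=cv2.INTER_CUBIC)[:,:,::-1])
im,d,P=grab('wrist'); q=tojig(cloud(d,P))
e=q[(abs(q[...,0]+13)<4)&(q[...,1]>5)&(q[...,1]<40)&(q[...,2]>70)&(q[...,2]<90)]; print('tip',np.percentile(e,[1,50,99],axis=0))
E
```

```text
[565.25609693 -59.13296613 129.56788327] [-12.83055999 -47.74827244 129.56788327] [-0.69253113  0.50164474  0.85645352] 0.0009719053554641039 11.65
ring 75 [[ -9.48706177 -44.61550919 105.47432952]
 [  4.47267391 -24.9303891  129.79846928]
 [  8.96060115 -20.75598328 139.56160321]]
tip [[-16.99418073   5.06201173  80.22288934]
 [-13.42734047  20.15613641  83.57145348]
 [ -9.3058064   26.88967603  85.63924951]]
```

View pics/s3.png

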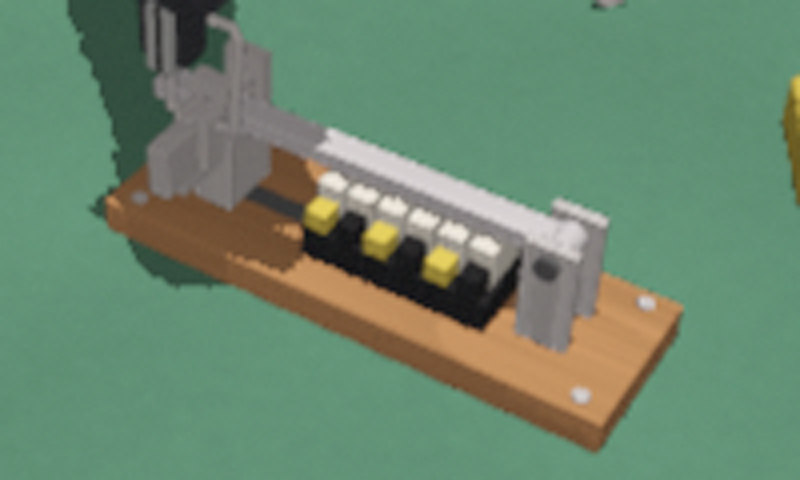

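The close-up shows the pin home in the fork at about (210,110), the ring upright, and the bar down.

{"fn": "move_arm", "kwargs": {
  "slide": [
    [-0.02, 0.065, 0],
    [-0.036, 0.12, 0],
    [-0.053, 0.177, 0],
    [-0.068, 0.225, -0.025],
    [-0.082, 0.272, -0.055],
    [-0.1, 0.33, -0.105],
    [-0.113, 0.375, -0.14],
    [-0.113, 0.375, -0.14]
  ],
  "yaw": [0, 0, 0, 0, 0, 0, 0, 0],
  "fingers": [1, 1, 1, 1, 1, 1, 1, 1]
}}

```text
time_s: 12.75
position: [548.2, -2.0, 108.6]
orientation: [-3.14, -0.001, 1.866]
contact_force: [-0.7, 0.2, -0.4]
grip_width: 0.001
grasp_force: 0.0
```

```bash
cat > ringm.py <<'E'
from h import *
def run():
    s=ctrl.state(); print(s['position'],tojig(s['position']),s['contact_force'],s['time_s'])
    for n in ['wrist','scene']:
        im,d,P=grab(n); q=tojig(cloud(d,P))
        r=q[(abs(q[...,0]+13)<13)&(abs(q[...,0]+13)>6)&(q[...,1]>18)&(q[...,1]<45)&(q[...,2]>60)&(q[...,2]<135)]
        print(n,'crossbar',len(r),np.percentile(r,[2,50,98],axis=0).round(1).tolist() if len(r) else 0)
        t=q[(abs(q[...,0]+13)<3)&(q[...,1]>18)&(q[...,1]<45)&(q[...,2]>60)&(q[...,2]<90)]
        print(n,'tip',len(t),np.percentile(t,[2,50,98],axis=0).round(1).tolist() if len(t) else 0)
        if n=='wrist': cv2.imwrite('pics/w_%d.png'%(s['time_s']*100),im[:,:,::-1])
        else: cv2.imwrite('pics/s_%d.png'%(s['time_s']*100),cv2.resize(im[220:340,260:460],None,fx=4,fy=4)[:,:,::-1])
E
python3 -c "
from ringm import *
run()"; ls pics
```

```text
[548.1736357   -2.0412208  108.56934962] [-12.65140096  11.84405734 108.56934962] [-0.69511876  0.17690021 -0.44061583] 12.75
wrist crossbar 1293 [[-25.7, 18.1, 100.0], [-19.1, 18.8, 116.6], [-0.4, 26.3, 132.1]]
wrist tip 195 [[-15.8, 20.1, 80.0], [-13.3, 24.3, 83.4], [-10.3, 27.2, 85.3]]
scene crossbar 8 [[-5.8, 19.7, 98.9], [-3.1, 22.7, 102.2], [-0.9, 25.3, 126.1]]
scene tip 0 0
crop.png
s3.png
s_1275.png
scene0.png
scene1.png
scene2.png
top0.png
top1.png
top2.png
w1.png
w2.png
w_1275.png
w_a.png
w_b.png
w_c.png
w_d.png
wrist0.png
```

{"fn": "move_arm", "kwargs": {
  "slide": [
    [0.006, -0.019, 0.05],
    [0, 0, 0.16],
    [-0.02, 0.067, 0.16],
    [-0.042, 0.137, 0.16],
    [-0.042, 0.137, 0.16],
    [-0.042, 0.137, 0.1]
  ],
  "yaw": [0, 0, 0, 0, 0, 0],
  "fingers": [1, 1, 0.83, 0.83, 0.83, 0.83]
}}

```text
time_s: 13.6
position: [542.9, 17.6, 124.2]
orientation: [3.141, 0.001, 1.865]
contact_force: [0.2, -0.2, -0.1]
grip_width: 0.174
grasp_force: 0.0
```

```bash
python3 -c "
from ringm import *
run()
im,d,P=grab('top'); q=tojig(cloud(d,P)); print(ctrl.state()['grip_width'])
im,d,P=grab('wrist'); q=tojig(cloud(d,P))
r=q[(abs(q[...,0]+13)<22)&(q[...,1]>-22)&(q[...,1]<22)&(abs(q[...,0]+13)>14)&(q[...,2]>85)&(q[...,2]<110)]
print('sides',len(r),np.polyfit(r[:,1],r[:,2],1) if len(r)>5 else 0)
"
```

```text
[542.92838253  17.63133027 124.21655938] [-11.9761367   32.19266822 124.21655938] [ 0.17223318 -0.19092756 -0.0758553 ] 13.6
wrist crossbar 735 [[-25.6, 22.4, 100.5], [-19.1, 42.6, 126.5], [-0.4, 43.4, 134.6]]
wrist tip 187 [[-15.9, 18.9, 79.0], [-13.1, 23.9, 83.3], [-10.3, 27.2, 84.9]]
scene crossbar 101 [[-24.8, 20.3, 100.1], [-20.1, 24.1, 124.1], [-0.2, 43.8, 134.0]]
scene tip 0 0
0.17142940155393582
sides 0 0
```

{"fn": "move_arm", "kwargs": {
  "slide": [
    [-0.003, 0, -0.06],
    [-0.003, 0, -0.12],
    [-0.003, 0, -0.187],
    [-0.003, 0, -0.187]
  ],
  "yaw": [0, 0, 0, 0],
  "fingers": [0.83, 0.83, 0.83, 0.83]
}}

```text
time_s: 14.3
position: [541.4, 17.5, 95.2]
orientation: [-3.14, -0.0, 1.865]
contact_force: [-0.4, -1.0, -0.2]
grip_width: 0.17
grasp_force: 0.0
```

{"fn": "move_arm", "kwargs": {
  "slide": [
    [0, 0.003, -0.02],
    [-0.001, 0.006, -0.04],
    [-0.003, 0.01, -0.06],
    [-0.003, 0.012, -0.07]
  ],
  "yaw": [0, 0, 0, 0],
  "fingers": [0.83, 0.83, 0.83, 0.83]
}}

```text
time_s: 14.8
position: [541.5, 19.5, 85.5]
orientation: [-3.141, -0.0, 1.865]
contact_force: [-0.3, -0.3, 0.2]
grip_width: 0.172
grasp_force: 0.1
```

```bash
python3 -c "
from ringm import *
run()"
```

```text
[541.50983808  19.49009856  85.53033716] [-12.79574732  34.38253724  85.53033716] [-0.27716489 -0.31991415  0.21773303] 14.8
wrist crossbar 2253 [[-25.1, 24.0, 77.3], [-6.5, 37.7, 114.4], [-0.8, 45.0, 129.9]]
wrist tip 438 [[-15.7, 18.4, 74.0], [-13.0, 25.7, 82.3], [-10.2, 30.2, 84.8]]
scene crossbar 230 [[-25.5, 21.6, 78.0], [-20.6, 26.3, 108.5], [-0.3, 43.3, 132.8]]
scene tip 0 0
```

```bash
cat > prof.py <<'E'
from ringm import *
def prof():
    im,d,P=grab('wrist'); q=tojig(cloud(d,P))
    for lo,hi in [(-3.5,3.5),(-19,-12),(12,19),(-24,-19),(19,24)]:
        print(lo,hi,end=': ')
        for y in range(-30,46,3):
            r=q[(q[...,0]+13>lo)&(q[...,0]+13<hi)&(q[...,1]>=y)&(q[...,1]<y+3)&(q[...,2]>50)&(q[...,2]<140)]
            if len(r): print((y,len(r),r[:,2].min().round(0),np.median(r[:,2]).round(0)),end=' ')
        print()
E
python3 -c "
from prof import *
prof()"
```

```text
-3.5 3.5: (-18, 1, np.float64(82.0), np.float64(82.0)) (-15, 203, np.float64(81.0), np.float64(87.0)) (-12, 115, np.float64(81.0), np.float64(84.0)) (-9, 79, np.float64(81.0), np.float64(83.0)) (-6, 76, np.float64(81.0), np.float64(83.0)) (-3, 7, np.float64(83.0), np.float64(83.0)) (6, 38, np.float64(95.0), np.float64(96.0)) (9, 101, np.float64(95.0), np.float64(96.0)) (12, 132, np.float64(82.0), np.float64(96.0)) (15, 350, np.float64(59.0), np.float64(89.0)) (18, 87, np.float64(82.0), np.float64(84.0)) (21, 83, np.float64(82.0), np.float64(84.0)) (24, 171, np.float64(76.0), np.float64(82.0)) (27, 131, np.float64(73.0), np.float64(77.0)) (30, 24, np.float64(74.0), np.float64(76.0)) 
-19 -12: (39, 266, np.float64(84.0), np.float64(97.0)) (42, 130, np.float64(80.0), np.float64(100.0)) (45, 975, np.float64(81.0), np.float64(126.0)) 
12 19: (39, 378, np.float64(83.0), np.float64(98.0)) (42, 45, np.float64(81.0), np.float64(102.0)) (45, 917, np.float64(82.0), np.float64(127.0)) 
-24 -19: (39, 235, np.float64(83.0), np.float64(102.0)) (42, 1, np.float64(121.0), np.float64(121.0)) (45, 296, np.float64(117.0), np.float64(128.0)) 
19 24: (36, 2, np.float64(132.0), np.float64(132.0)) (39, 247, np.float64(87.0), np.float64(123.0)) (42, 1, np.float64(135.0), np.float64(135.0)) (45, 121, np.float64(119.0), np.float64(128.0))
```

{"fn": "move_arm", "kwargs": {
  "slide": [
    [0, 0, -0.013],
    [0, 0, -0.026],
    [0, 0, -0.033],
    [0, 0, -0.033]
  ],
  "yaw": [0, 0, 0, 0],
  "fingers": [0.83, 0.83, 0.83, 0.83]
}}

```text
time_s: 15.45
position: [542.0, 19.3, 81.2]
orientation: [3.141, 0.0, 1.865]
contact_force: [-0.7, -0.4, 5.8]
grip_width: 0.169
grasp_force: 3.0
```

{"fn": "move_arm", "kwargs": {
  "slide": [
    [0, 0, 0.1],
    [0, 0, 0.4],
    [0, 0, 0.8],
    [0, 0, 0.8]
  ],
  "yaw": [0, 0, 0, 0],
  "fingers": [0.83, 0.83, 0.83, 0.83]
}}

```text
time_s: 15.95
position: [544.7, 19.1, 205.8]
orientation: [3.132, 0.002, 1.865]
contact_force: [0.9, 0.2, 0.1]
grip_width: 0.167
grasp_force: 0.0
```

{"fn": "move_arm", "kwargs": {
  "slide": [
    [0.1, -0.4, 0],
    [0.2, -0.7, 0],
    [0.2, -0.7, 0],
    [0.2, -0.7, 0]
  ],
  "yaw": [0, 0, 0, 0],
  "fingers": [0.83, 0.83, 0.83, 0.83]
}}

```text
time_s: 16.45
position: [570.9, -84.8, 200.2]
orientation: [-3.14, -0.002, 1.865]
contact_force: [0.4, -0.5, 0.0]
grip_width: 0.167
grasp_force: 0.0
```

```bash
python3 -c "
from prof import *
run();prof()
im,d,P=grab('wrist'); u,v=map(int,proj(jig(-13,10,80),P)); print(u,v)
u=min(max(u,100),540); v=min(max(v,75),405)
cv2.imwrite('pics/fin.png',cv2.resize(im[v-75:v+75,u-100:u+100],None,fx=4,fy=4)[:,:,::-1])
"
```

```text
[570.86087641 -84.80778711 200.16851601] [-14.89955242 -73.94615891 200.16851601] [ 0.43916297 -0.54730902  0.02067931] 16.45
wrist crossbar 161 [[-25.8, 25.1, 73.2], [-19.0, 27.4, 75.7], [-0.4, 29.8, 77.4]]
wrist tip 154 [[-15.6, 18.6, 74.2], [-12.9, 23.6, 83.5], [-10.0, 29.7, 85.8]]
scene crossbar 9 [[-6.6, 24.7, 73.9], [-3.9, 27.0, 75.4], [-0.7, 30.9, 76.9]]
scene tip 0 0
-3.5 3.5: (-30, 40, np.float64(84.0), np.float64(85.0)) (-27, 40, np.float64(84.0), np.float64(85.0)) (-24, 40, np.float64(83.0), np.float64(85.0)) (-21, 42, np.float64(95.0), np.float64(97.0)) (-18, 46, np.float64(95.0), np.float64(96.0)) (-15, 65, np.float64(82.0), np.float64(96.0)) (-12, 40, np.float64(82.0), np.float64(84.0)) (-9, 42, np.float64(81.0), np.float64(84.0)) (-6, 42, np.float64(82.0), np.float64(84.0)) (-3, 38, np.float64(82.0), np.float64(84.0)) (0, 50, np.float64(81.0), np.float64(84.0)) (3, 48, np.float64(82.0), np.float64(84.0)) (6, 54, np.float64(81.0), np.float64(85.0)) (9, 54, np.float64(95.0), np.float64(96.0)) (12, 51, np.float64(95.0), np.float64(97.0)) (15, 35, np.float64(82.0), np.floa
[... 2947 characters left out ...]
79.0), np.float64(81.0)) (-21, 8, np.float64(79.0), np.float64(80.0)) (-18, 10, np.float64(79.0), np.float64(80.0)) (-15, 8, np.float64(78.0), np.float64(80.0)) (-12, 16, np.float64(72.0), np.float64(76.0)) (-9, 27, np.float64(72.0), np.float64(74.0)) (-6, 24, np.float64(73.0), np.float64(74.0)) (-3, 27, np.float64(72.0), np.float64(74.0)) (0, 35, np.float64(72.0), np.float64(74.0)) (3, 27, np.float64(72.0), np.float64(74.0)) (6, 8, np.float64(76.0), np.float64(77.0)) (9, 5, np.float64(76.0), np.float64(76.0)) (12, 5, np.float64(76.0), np.float64(77.0)) (15, 4, np.float64(76.0), np.float64(76.0)) (18, 5, np.float64(76.0), np.float64(76.0)) (21, 4, np.float64(75.0), np.float64(76.0)) 
316 119
```

View pics/fin.png

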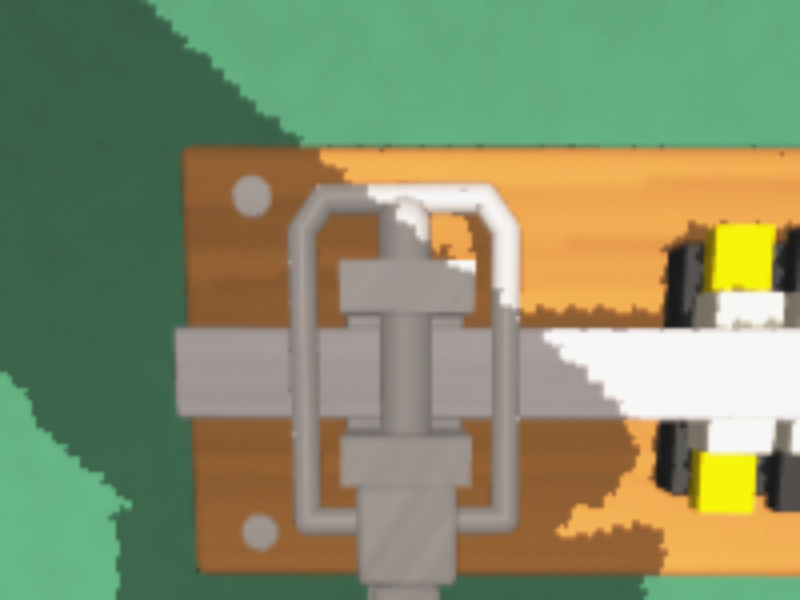

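The picture shows the ring around the fork, with its crossbar at (400,200) below the pin's tip. The ring slopes down about 7 mm towards the tip (about 1.7 rad), so it has snapped in.

```bash
python3 -c "
from rig import ctrl
print(ctrl.sign_off())"
```

```text
the job is handed in; nothing more can be done
None
```

The jig is locked and the job is handed in: the bar is down, the pin is home from the ledge side, and the ring has snapped in below its end (about 1.7 rad by camera). The arm was clear and the time about 17 s; no verdict was returned.

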